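# Porcelain tumbler from the vise to the drying peg

## Robot

A 7-joint arm with a two-finger parallel gripper is mounted at the origin on the work surface. World frame = base frame: x ahead of the robot, y to its left, z up, the work surface at z = 0. Lengths are in m, angles in rad, forces in N, time in s.
With the tool pointing down it reaches from about 0.4 to 0.75 m from the base axis. Payload 19.5 kg.
Tool frame: the origin (TCP) lies on the centre line of the jaws, within the pads' length; the fingertips stand 14 mm ahead of it and the grasp point (between the pads) lies 5 mm behind it; z points along the fingers, y is the line along which they close (so a half turn about z gives the same grasp; the last joint's range is limited). The gripper opens to 85 mm and grips with 20 to 120 N. Pads are 22 mm wide; open, the fingers measure 114 mm over their backs; the gripper's body (76 mm by 85 mm) begins 54 mm behind the grasp point. The pads swing forward as they close: fully open they stand 13 mm farther back than shut.
Start: joints at [-1.332, 0.707, -0.028, 1.485, 0.022, 0.951, -0.075], TCP at [0.159, 0.552, 0.245] pointing down, gripper open.
Joint ranges: [-2.71, 2.71], [-0.32, 2.16], [-1.57, 1.52], [0, 2.45], [-1.46, 4.6], [0, 2.02], [-2.83, 2.83]. Speed limits (rad/s): [1.89, 1.89, 2.57, 2.57, 3.01, 3.01, 3.01].

## Interface

Orientations are given as a unit quaternion [w, x, y, z].
In Python, from rig import manip, get_image, get_calibration, job, models gives the robot as it stands. The module is installed in compiled form; this text tells all that it offers.
- The arm moves only by the tool move_arm, never from a script. Its argument "deltas" is a list of rows, each a list of 7 numbers: the shift along the tool's x, y, z in cm, then the turn, a rotation vector about the tool's x, y, z in units of 6 degrees (1.0 is 6 degrees), then the opening, from 0 (shut) to 1 (fully open). A call has exactly 5 rows; each row is the pose to reach, as a shift and turn from the pose commanded when the call began, along the tool's axes at that moment; what a row does not reach only later rows make up. A row lasts 1/8 s, in which the tool goes at most 62.5 mm and 10.7 degrees, less where a joint would pass 70% of its speed; a pose out of reach is approached as far as the arm can. A call with a gripper value outside its range is refused whole. The fingers move at their own pace and stop on an object; "newtons" is the grip in N (left out, the last holds). Time passes only in rows, so rows that repeat a pose let the fingers close, or fill a call up. It gives the time, the measured TCP pose, the force, the opening and the grip force at its end, in the units of the state.
- manip.sense(): the state, without advancing time (a new reading comes with each control period).
- get_image(name): name is "scene" or "side" or "wrist"; returns the picture (480x640x3 uint8, red, green, blue); there is no depth.
- get_calibration(name): a dict with "K" (3x3 intrinsics, pixels), "cam_to_world" (4x4, takes a point from camera to world coordinates); the wrist camera has in their place "tool_from_camera" (4x4, takes a point from camera to tool coordinates, whose origin is the TCP and whose axes are the flange's). Camera axes: x right, y up, looking along -z (the intrinsics and any distortion apply to the point x, -y, -z); pixel columns grow to the right and rows downward; lengths in m; the calibration is good to about 2 mm. A picture is of the moment at which its call begins: read the wrist's pose just before it. get_calibration takes no time and is no camera call.
- job.sign_off(): hands the job in; it is judged then, once.
Trained networks look in the newest picture that a camera, given by its name, has taken for a name from the list of things; names that differ only in an ending like _2 or _b are one class to them, and where a whole thing is asked for, a point or a joint stands for the part that bears it (a point fixed in the world has none). Each returns a list of dicts, best first, with "confidence" (0 to 1); they miss things now and then, are a little off and sometimes report something else, mostly with a low value. They report only what shows in the picture. A call takes as long as a camera call. They do not tell look-alikes from the thing itself.
- models.find_in(label, camera): "xyz" ([x, y, z] in m, in world coordinates, good to about 4 mm: the middle of the surface that is visible of it).
- models.masks_of(label, camera): "pixels" (480x640 bool, what is visible of it).
- models.tip_of(label, camera): "xyz" ([x, y, z] in m, in world coordinates, good to about 4 mm: a listed point, or the origin of a listed thing).
The state is a dict: "clock": time; "q": joint angles; "dq": joint speeds; "effort": joint torques, N m; "ee_pos": TCP position; "tcp_rot": TCP orientation; "force": force on the tool from outside, world axes, zero at the start; "ft_torque": the same for the moment, N m; "gripper_width": opening from 0.0 (shut) to 1.0 (fully open); "finger_force": force on a finger pad.
Only numpy, scipy, OpenCV 4.12 (cv2) and the standard library are available. Lean on these libraries where they do the work, as an engineer would, in place of code of your own. Each camera call takes 0.05 s, during which the arm holds its last target. There are 200 camera calls.

## Task

The foot of the porcelain tumbler held in the green quick-slide vise has been polished. Slide the vise's jaw back well clear of it (3 cm or more), then lift the tumbler out, turn it upside down and lower it gently over the one free peg of the drying rack, so that it is left standing squarely on its rim. Leave the vise open and do not disturb the two cups already drying.

Things in the scene. Friction and masses are not known exactly. Their poses are not given: they have to be found in the camera images.
- vise: Green quick-slide vise fixed to the table. Origin on the table under its base (x -65..65, y -150..105 mm), z up. Fixed jaw on the +y side: block y 72..105, x -37..37, 108 mm high. The moving jaw, on the -y side, opens towards -y on two rods. Two V saddles (12 mm thick, at x -38 and +38, 54 mm wide) carry the tumbler lying along x, and still do, without rolling, when the jaw is open.
- vise_rest (a point): Middle of the vise's mouth: the point on the held tumbler's axis midway between the saddles, at vise x 0, y 40, 85 mm above the table. Axes as the vise.
- jaw (a joint): Opening of the moving jaw, m: 0 closed on the tumbler, 0.065 fully open. Not locked: a friction brake (about 8 N) holds it wherever it is left; pull its post with about 10 N. Its V pad reaches over the tumbler's side: closed it stops the tumbler being lifted, opened 30 mm it is clear. Jaw: vise x -37..37, 121 mm high, casting at vise y -26..0 when closed, V pad in front of it.
- jaw_post (a point): Grip point of the pull post on the moving jaw: an upright black round grip, 25 mm in diameter, 88 to 160 mm above the table, this point on its axis at 140 mm. It stands 30 mm behind the jaw casting (at vise y -56 when the jaw is closed) and moves with it. Axes as the vise.
- tumbler: White porcelain tumbler, blue sprays: straight round cup 52 mm in diameter (45 at the foot), 150 mm long, bore 44, about 0.24 kg, centre of mass 65 mm from the foot. Origin at the centre of its foot (closed end), x axis from foot to rim. At the start it lies level in the vise along vise x, foot at vise x -98 (robot's left): the 54 mm at the foot end are free. Upside down, x points down.
- tumbler_rim (a point): Centre of the tumbler's open mouth, 150 mm from its origin along its x axis.
- tumbler_mid (a point): Point on the tumbler's axis, 75 mm from the foot.
- rack: Wooden slatted drying board, 132 mm (x) by 340 mm (y), its flat slatted top 30 mm above the table, fixed. Origin on the table under its middle. Three upright pegs stand in a row along its y axis at -105, 0 and 105 mm.
- peg_free: The free peg: an upright wooden dowel, 24 mm in diameter with a 30 mm collar at its foot (6 mm high) and a chamfered tip, 75 mm tall (tip 105 mm above the table). Origin at its foot on top of the rack, 30 mm above the table. It may be any of the three places.
- peg_1: Same peg, occupied by cup_1. Origin at its foot.
- peg_2: Same peg, occupied by cup_2. Origin at its foot.
- cup_1: Cream cup with black painted sprays standing upside down over peg_1, 58 mm in diameter, 105 mm tall (top 135 mm above the table). Origin at the centre of its rim, on the rack.
- cup_2: White cup with blue sprays standing upside down over peg_2, 58 mm in diameter, 95 mm tall (top 125 mm above the table). Origin at the centre of its rim, on the rack.
Not all that is in view belongs to the job. Leave any turquoise look-alike of the tumbler alone.

How it is judged:
On the way, in this order (a step that is already met when the one before it is completed fails the run):
1. the jaw has been slid back at least 30 mm, with the tumbler still lying in its saddles (value of joint jaw above 0.03 m and distance between tumbler_mid and vise_rest below 0.04 m), for 0.2 s.
2. the tumbler has been lifted clear of the vise (height (world z) of tumbler_mid above 0.14 m and value of joint jaw above 0.03 m), for 0.1 s.
At the end, for the whole second after the job is handed in: The tumbler stands at rest, let go, upside down over the free peg, rim flat on the rack (rim centre within 14 mm, foot within 18 mm of the peg axis); the jaw is still open at least 30 mm; both other cups are within 15 mm of where they stood (horizontal distance between tumbler_rim and peg_free below 0.014 m and horizontal distance between tumbler and peg_free below 0.018 m and height (world z) of tumbler_rim between 0.026 and 0.035 m and height (world z) of tumbler above 0.174 m and linear speed of tumbler below 0.02 m/s and value of joint jaw above 0.03 m and distance of each of cup_1, cup_2 from where it was at the start of the episode below 0.015 m); the robot touches nothing.
It fails at once if the tumbler is dropped onto the rack (falls faster than 0.4 m/s over the peg) or rammed down on it (over 150 N) ((horizontal distance between tumbler_rim and peg_free below 0.06 m and height (world z) of tumbler_rim below 0.09 m and linear speed of tumbler above 0.4 m/s) or contact force between tumbler and rack above 150 N or contact force between tumbler and peg_free above 150 N).
It fails at once if the tumbler falls below the height of the rack or the saddles (height (world z) of tumbler_mid below 0.065 m).
It fails at once if one of the other cups is knocked (moved more than 25 mm) (distance of any of cup_1, cup_2 from where it was at the start of the episode above 0.025 m).
It also fails if it takes over 61 s, if anything falls off the work surface, if the arm or the gripper's body presses on something with over 40 N, if the wrist force passes 120 N, or if a joint passes its speed limit or range.

## Working session

There is one attempt and no reset: what is moved stays moved. The work goes in short steps, Python scripts to look and compute and a tool call to move; the robot and the scene stay as the last step left them, time stands still between calls to the robot, and variables do not carry over. Pictures are saved under pics/ and viewed, at most 10 in all, crops included, and the job is handed in when it is done.

Besides the shell and the picture viewer there is one more tool, called after "Request:" as name([rows], argument=value, ...), one row to a line, values as JSON. move_arm: Moves the arm, as the interface text tells. Its arguments: {"type":"object","properties":{"deltas":{"type":"array"},"newtons":{"type":"number"}},"required":["deltas"]}

```bash
mkdir -p pics
cat > h.py <<'E'
from rig import manip,get_image,get_calibration,job,models
import numpy as np,cv2
from scipy.spatial.transform import Rotation as R
np.set_printoptions(precision=4,suppress=True)
def save(c,n):
    im=get_image(c); cv2.imwrite(f'pics/{n}.png',im[:,:,::-1]); return im
def rot(q): return R.from_quat(np.roll(q,-1))
def st():
    s=manip.sense(); print(s['clock'],np.array(s['ee_pos']),np.array(s['tcp_rot']),'q',np.array(s['q']),'F',np.array(s['force']),s['gripper_width'],s['finger_force']); return s
def delta(p,Rt,s=None):
    "tool shift cm and turn (6deg units) to reach world pos p, rotation Rt"
    s=s or manip.sense(); r=rot(s['tcp_rot'])
    return np.r_[r.inv().apply(np.array(p)-s['ee_pos'])*100,(r.inv()*Rt).as_rotvec(degrees=True)/6]
E
python3 - <<'E'
from h import *
s=st(); print(rot(s['tcp_rot']).as_matrix())
for c in ['scene','side']:
    save(c,c+'0'); k=get_calibration(c); print(c,k['cam_to_world'])
    for l in ['jaw_post','tumbler','tumbler_rim','tumbler_mid','vise','vise_rest','peg_free','rack','cup_1','cup_2']:
        print(l,[(np.array(d['xyz']),round(d['confidence'],2)) for d in models.tip_of(l,c)[:3]])
E
```

```text
0.0 [0.1593 0.5522 0.2448] [-0.0001  0.14    0.9902 -0.0005] q [-1.3317  0.7071 -0.0276  1.485   0.022   0.9509 -0.0755] F [-0.1727  0.8754  0.5819] 1.0006054845939432 0.0
[[-0.9608  0.2772 -0.0003]
 [ 0.2772  0.9608 -0.0011]
 [-0.     -0.0011 -1.    ]]
scene [[ 0.6762 -0.4697  0.5676  1.0078]
 [ 0.7367  0.4436 -0.5105 -0.4473]
 [-0.012   0.7633  0.646   0.6654]
 [ 0.      0.      0.      1.    ]]
jaw_post [(array([ 0.487, -0.25 ,  0.14 ]), 0.79)]
tumbler [(array([ 0.583 , -0.1578,  0.0879]), 0.73), (array([ 0.483 , -0.0037,  0.0247]), 0.64)]
tumbler_rim [(array([ 0.5768, -0.3054,  0.0879]), 0.82), (array([ 0.6053, -0.089 ,  0.0245]), 0.63)]
tumbler_mid [(array([ 0.5442, -0.0441,  0.0295]), 0.63), (array([ 0.5833, -0.2283,  0.0837]), 0.56)]
vise [(array([ 0.5391, -0.2499, -0.0031]), 0.75)]
vise_rest [(array([ 0.5782, -0.2542,  0.0879]), 0.8)]
peg_free [(array([0.6611, 0.2274, 0.0302]), 0.71), (array([ 0.5812, -0.2297,  0.089 ]), 0.28)]
rack [(array([ 0.5541,  0.2124, -0.0009]), 0.75)]
cup_1 [(array([0.4541, 0.1998, 0.0288]), 0.94), (array([0.5605, 0.2165, 0.0258]), 0.69)]
cup_2 [(arr
[... 297 characters left out ...]
4792, 0.0004, 0.0253]), 0.8), (array([ 0.586 , -0.1579,  0.0848]), 0.66), (array([0.6604, 0.224 , 0.0292]), 0.46)]
tumbler_rim [(array([ 0.604 , -0.0828,  0.0249]), 0.89), (array([ 0.5773, -0.305 ,  0.0892]), 0.73)]
tumbler_mid [(array([ 0.5592,  0.2163, -0.0038]), 0.72), (array([ 0.5849, -0.2319,  0.0867]), 0.63), (array([ 0.5383, -0.0382,  0.0255]), 0.56)]
vise [(array([ 0.5418, -0.2544, -0.0045]), 0.66)]
vise_rest [(array([ 0.5826, -0.2499,  0.0847]), 0.68), (array([0.6544, 0.2263, 0.0269]), 0.32)]
peg_free [(array([0.6566, 0.2218, 0.0328]), 0.79)]
rack [(array([0.5567, 0.2134, 0.0012]), 0.81)]
cup_1 [(array([0.4523, 0.2034, 0.0292]), 0.57)]
cup_2 [(array([0.4523, 0.2034, 0.0292]), 0.57)]
```

View pics/scene0.png

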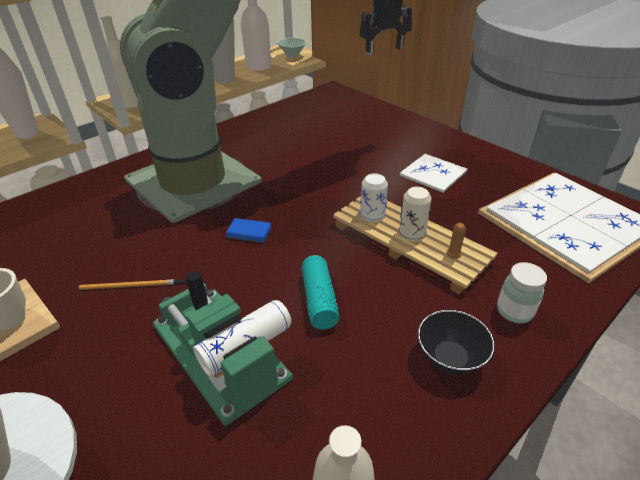

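View pics/side0.png

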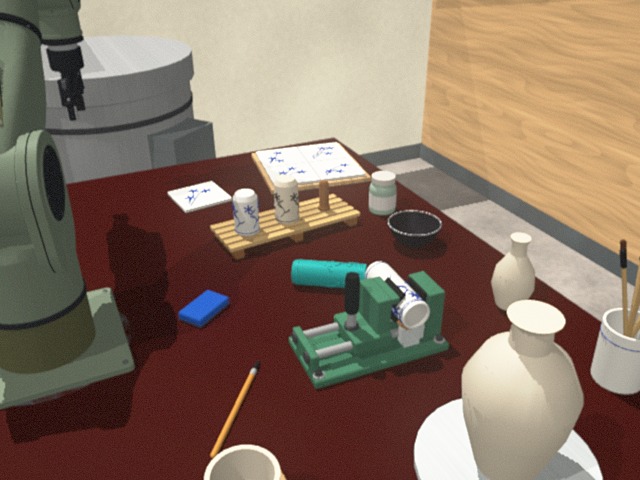

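```bash
cat >> h.py <<'E'
def frame(z,y):
    z=np.array(z,float);z/=np.linalg.norm(z);y=np.array(y,float);y-=z*(y@z);y/=np.linalg.norm(y)
    return R.from_matrix(np.c_[np.cross(y,z),y,z])
def plan(*tg):
    "print delta for a series of calls"
    s=dict(manip.sense())
    for p,Rt in tg:
        print(delta(p,Rt,s).round(2)); s['ee_pos']=np.array(p); s['tcp_rot']=np.roll(Rt.as_quat(),1)
E
python3 - <<'E'
from h import *
r=frame([0,0,-1],[.05,.999,0])
plan(([.38,.37,.25],r),([.48,.08,.25],r),([.485,-.20,.25],r),([.486,-.251,.22],r))
E
```

```text
[-26.26 -11.42  -0.47  -0.    -0.    -2.2 ]
[-11.44 -28.46   0.     0.     0.     0.  ]
[ -1.9  -27.94   0.     0.     0.     0.  ]
[-0.35 -5.09  3.    0.    0.    0.  ]
```

Request:
move_arm([
  [-26.3,-11.4,-0.5,0,0,-2.2,1],
  [-26.3,-11.4,-0.5,0,0,-2.2,1],
  [-26.3,-11.4,-0.5,0,0,-2.2,1],
  [-26.3,-11.4,-0.5,0,0,-2.2,1],
  [-26.3,-11.4,-0.5,0,0,-2.2,1],
], newtons=60)

```text
clock: 1.72
ee_pos: [0.3827, 0.3677, 0.2504]
tcp_rot: [0.0, 0.027, 1.0, -0.0]
force: [-0.2, 0.5, -0.3]
gripper_width: 1.0
finger_force: 0.0
```

Request:
move_arm([
  [-11.4,-28.5,0,0,0,0,1],
  [-11.4,-28.5,0,0,0,0,1],
  [-11.4,-28.5,0,0,0,0,1],
  [-11.4,-28.5,0,0,0,0,1],
  [-11.4,-28.5,0,0,0,0,1],
])

```text
clock: 2.35
ee_pos: [0.4805, 0.0775, 0.2505]
tcp_rot: [0.0, 0.025, 1.0, -0.0]
force: [0.4, 0.4, 0.6]
gripper_width: 1.0
finger_force: 0.0
```

Request:
move_arm([
  [-2,-28,0,0,0,0,1],
  [-2,-28,0,0,0,0,1],
  [-2,-28,0,0,0,0,1],
  [-2,-28,0,0,0,0,1],
  [-2,-28,0,0,0,0,1],
])

```text
clock: 2.98
ee_pos: [0.4851, -0.2045, 0.2502]
tcp_rot: [-0.0, 0.027, 1.0, -0.0]
force: [0.1, 0.7, -0.2]
gripper_width: 0.999
finger_force: 0.0
```

Run:
```python
from h import *
s=st(); save('wrist','w1')
for l in ['jaw_post','tumbler','tumbler_rim','vise','vise_rest']:
    print(l,[(np.array(d['xyz']),round(d['confidence'],2)) for d in models.tip_of(l,'wrist')[:3]])
r=frame([0,0,-1],[.05,.999,0])
plan(([.486,-.251,.18],r),([.486,-.251,.137],r))
```

```text
2.975 [ 0.4851 -0.2045  0.2502] [-0.0001  0.0269  0.9996 -0.0005] q [ 0.4658  0.6324 -0.2333  1.6508  0.1795  0.8794  1.6782] F [ 0.1436  0.7233 -0.2147] 0.9992885927078183 0.0
jaw_post [(array([ 0.4813, -0.2501,  0.142 ]), 0.8)]
tumbler [(array([0.4826, 0.0009, 0.0245]), 0.75), (array([ 0.5827, -0.1574,  0.0899]), 0.69)]
tumbler_rim [(array([ 0.5769, -0.3099,  0.0866]), 0.85), (array([ 0.6054, -0.0825,  0.0234]), 0.73), (array([ 0.4809, -0.2503,  0.1385]), 0.27)]
vise [(array([ 0.5385, -0.2518,  0.0035]), 0.89)]
vise_rest []
[-0.25 -5.11  7.04  0.    0.    0.01]
[0.  0.  4.3 0.  0.  0. ]
```

View pics/w1.png

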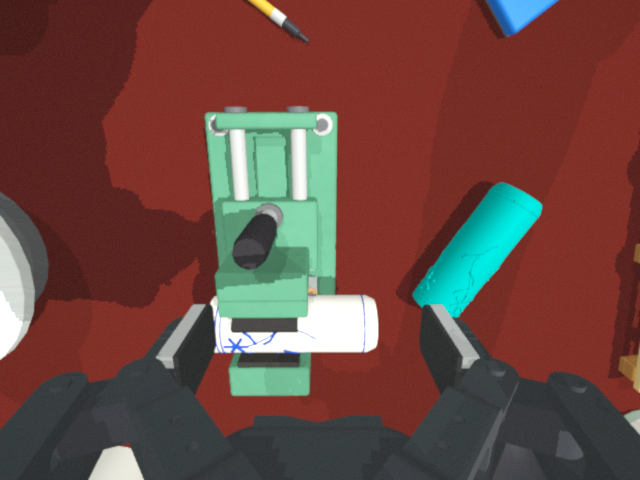

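Request:
move_arm([
  [0.1,-4.6,2,0,0,0,1],
  [0.1,-4.6,5,0,0,0,1],
  [0.1,-4.6,8,0,0,0,1],
  [0.1,-4.6,11,0,0,0,1],
  [0.1,-4.6,11.3,0,0,0,1],
])

```text
clock: 3.9
ee_pos: [0.4822, -0.2457, 0.1363]
tcp_rot: [-0.001, 0.024, 1.0, 0.001]
force: [0.2, 1.4, 0.6]
gripper_width: 0.998
finger_force: 0.0
```

Request:
move_arm([
  [0,0,0,0,0,0,0],
  [0,0,0,0,0,0,0],
  [0,0,0,0,0,0,0],
  [0,0,0,0,0,0,0],
  [0,0,0,0,0,0,0],
])

```text
clock: 4.53
ee_pos: [0.4826, -0.2499, 0.1386]
tcp_rot: [0.001, 0.026, 1.0, -0.002]
force: [-2.5, -15.3, 13.0]
gripper_width: 0.272
finger_force: 58.7
```

Request:
move_arm([
  [0.5,0,0,0,0,0,0],
  [1,0,0,0,0,0,0],
  [1.5,0,0,0,0,0,0],
  [2,0,0,0,0,0,0],
  [2.5,0,0,0,0,0,0],
])

```text
clock: 5.15
ee_pos: [0.459, -0.2487, 0.1387]
tcp_rot: [0.003, 0.026, 1.0, -0.003]
force: [7.3, -18.7, 5.2]
gripper_width: 0.271
finger_force: 58.7
```

Request:
move_arm([
  [0.6,0,0,0,0,0,0],
  [1.2,0,0,0,0,0,0],
  [1.8,0,0,0,0,0,0],
  [2.4,0,0,0,0,0,0],
  [2.7,0,0,0,0,0,0],
])

```text
clock: 5.78
ee_pos: [0.432, -0.2474, 0.1387]
tcp_rot: [0.003, 0.026, 1.0, -0.003]
force: [7.1, -21.4, 6.4]
gripper_width: 0.27
finger_force: 58.9
```

Request:
move_arm([
  [0,0,0,0,0,0,1],
  [0,0,0,0,0,0,1],
  [0,0,0,0,0,0,1],
  [0,0,0,0,0,0,1],
  [0,0,-1,0,0,0,1],
])

```text
clock: 6.4
ee_pos: [0.4303, -0.2441, 0.1473]
tcp_rot: [-0.001, 0.025, 1.0, 0.0]
force: [-0.1, -0.6, 0.2]
gripper_width: 1.001
finger_force: 0.0
```

Request:
move_arm([
  [0,0,-4,0,0,0,1],
  [0,0,-9,0,0,0,1],
  [0,0,-12,0,0,0,1],
  [0,0,-12,0,0,0,1],
  [0,0,-12,0,0,0,1],
])

```text
clock: 7.02
ee_pos: [0.4303, -0.2442, 0.2671]
tcp_rot: [-0.0, 0.025, 1.0, 0.0]
force: [-0.1, 0.7, 0.0]
gripper_width: 1.0
finger_force: 0.0
```

Run:
```python
from h import *
s=st()
for c in ['wrist','scene','side']:
  im=get_image(c)
  for l in ['jaw_post','tumbler','tumbler_rim','vise_rest','peg_free']:
    print(c,l,[(np.array(d['xyz']),round(d['confidence'],2)) for d in models.tip_of(l,c)[:3]])
d=np.array([-.05,-.999,0]);  # tumbler axis foot->rim
ft=np.array([.5843,-.158,.085])
for a in (45,):
  z=np.cos(np.radians(a))*np.array([0,0,-1])+np.sin(np.radians(a))*d
  for sg in (1,-1):
    r=frame(z,[sg*.999,-sg*.05,0])
    g=ft+.027*d+.005*z
    print(a,sg,g); plan((g-.12*z+[0,0,.05],r),(g,r))
```

```text
7.025 [ 0.4303 -0.2442  0.2671] [-0.0002  0.0252  0.9997  0.    ] q [ 0.6029  0.5665 -0.2618  1.7305  0.183   0.869   1.7819] F [-0.1218  0.6653  0.0073] 0.9996886477487821 0.0
wrist jaw_post [(array([ 0.4317, -0.2478,  0.1372]), 0.68)]
wrist tumbler [(array([ 0.583 , -0.1567,  0.091 ]), 0.69), (array([0.4802, 0.0023, 0.0257]), 0.64)]
wrist tumbler_rim [(array([ 0.5737, -0.3128,  0.0867]), 0.74)]
wrist vise_rest []
wrist peg_free [(array([ 0.4323, -0.2454,  0.1392]), 0.37)]
scene jaw_post [(array([ 0.4363, -0.2485,  0.1407]), 0.84)]
scene tumbler [(array([ 0.5826, -0.1584,  0.0862]), 0.86)]
scene tumbler_rim [(array([ 0.5778, -0.3026,  0.0885]), 0.9), (array([ 0.6039, -0.0869,  0.0274]), 0.82), (array([0.56  , 0.2201, 0.0277]), 0.53)]
scene vise_rest [(array([ 0.578 , -0.2527,  0.0894]), 0.95)]
scene peg_free [(array([0.6608, 0.2267, 0.0294]), 0.7)]
side jaw_post [(array([ 0.4368, -0.2527,  0.143 ]), 0.93)]
side tumbler [(array([ 0.5843, -0.1601,  0.0866]), 0.95)]
side tumbler_rim [(array([ 0.5772, -0.3088,  0.0889]), 0.97), (array([ 0.6036, -0.0803,  0.0269]), 0.97)]
side vise_rest [(array([ 0.5823, -0.2535,  0.0843]), 0.71)]
side peg_free [(array([0.6578, 0.2232, 0.0283]), 0.43), (array([0.5618, 0.2182, 0.0317]), 0.37)]
45 1 [ 0.5828 -0.1885  0.0815]
[-14.92  14.83   5.1    5.86  -5.86  14.15]
[ 3.54 -0.   15.54  0.    0.    0.  ]
45 -1 [ 0.5828 -0.1885  0.0815]
[-14.92  14.83   5.1    5.86   5.86 -14.16]
[-3.54  0.   15.54  0.    0.    0.  ]
```

Request:
move_arm([
  [-3,3,1,1.2,-1.2,1.4,1],
  [-6,6,2,1.2,-1.2,2.9,1],
  [-9,9,3,1.8,-1.8,4.3,1],
  [-12,12,4,2.4,-2.4,5.7,1],
  [-15,15,5,3,-3,7.1,1],
])

```text
clock: 8.55
ee_pos: [0.5838, -0.1068, 0.2187]
tcp_rot: [0.136, 0.357, 0.913, -0.144]
force: [0.3, -1.1, -0.7]
gripper_width: 1.001
finger_force: 0.0
```

```bash
cat >> h.py <<'E'
d=np.array([-.05,-.999,0])
def tool(a,sg=1,d=d):
    z=np.cos(np.radians(a))*np.array([0,0,-1])+np.sin(np.radians(a))*d
    return z,frame(z,[-d[1],d[0],0])
E
python3 - <<'E'
from h import *
st(); z,r=tool(45); g=np.array([.5825,-.1855,.0815])
print(g); plan((g-.12*z+[0,0,.05],r),(g,r))
E
```

```text
8.55 [ 0.5838 -0.1068  0.2187] [ 0.1356  0.3573  0.9127 -0.1444] q [-0.2287  0.7472  0.326   1.6832  0.2663  0.6029  0.6126] F [ 0.2854 -1.0719 -0.725 ] 1.0012910754551443 0.0
[ 0.5825 -0.1855  0.0815]
[ 0.25  0.66  0.04  3.12 -3.1   7.6 ]
[ 3.54 -0.   15.54  0.    0.    0.  ]
```

Request:
move_arm([
  [0,0.1,0,0.6,-0.6,1.5,1],
  [0.1,0.3,0,1.2,-1.2,3,1],
  [0.1,0.4,0,1.8,-1.8,4.5,1],
  [0.2,0.5,0,2.4,-2.4,6,1],
  [0.25,0.66,0,3.1,-3.1,7.6,1],
])

```text
clock: 9.18
ee_pos: [0.5858, -0.1004, 0.2164]
tcp_rot: [0.263, 0.667, 0.641, -0.275]
force: [0.1, -0.1, -0.1]
gripper_width: 1.0
finger_force: 0.0
```

Run:
```python
from h import *
st(); save('wrist','w2'); z,r=tool(45); g=np.array([.5825,-.1855,.0815])
for l in ['tumbler','tumbler_rim']:
    print(l,[(np.array(d['xyz']),round(d['confidence'],2)) for d in models.tip_of(l,'wrist')[:3]])
plan((g-.06*z,r),(g,r))
```

```text
9.175 [ 0.5858 -0.1004  0.2164] [ 0.2627  0.6665  0.6411 -0.2752] q [-0.5852  1.0494  0.8341  1.5139  0.1045  0.8555 -0.1615] F [ 0.0949 -0.0991 -0.0993] 0.9997290413703438 0.0
tumbler [(array([ 0.5832, -0.1567,  0.089 ]), 0.65)]
tumbler_rim [(array([ 0.5776, -0.3085,  0.0874]), 0.71), (array([ 0.6053, -0.0852,  0.0234]), 0.58)]
[ 3.39  0.07  9.51  0.07 -0.06  0.18]
[0. 0. 6. 0. 0. 0.]
```

View pics/w2.png

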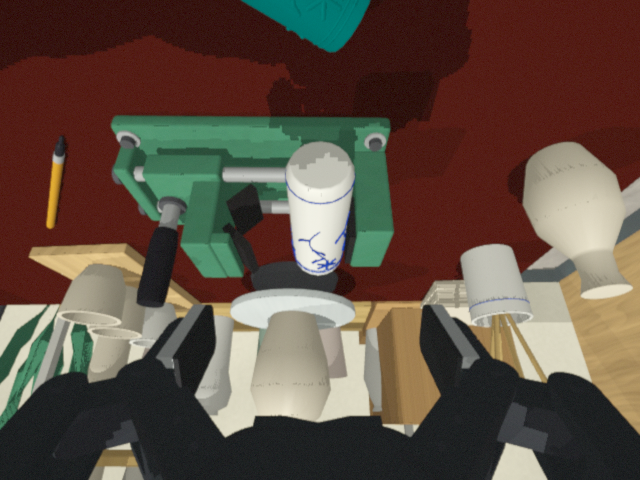

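Request:
move_arm([
  [1.2,0,3.2,0,0,0,1],
  [2.4,0,6.4,0,0,0.1,1],
  [3.4,0,9.5,0,0,0.2,1],
  [3.4,0,12.5,0,0,0.2,1],
  [3.4,0,15.5,0,0,0.2,1],
])

```text
clock: 9.95
ee_pos: [0.5818, -0.1867, 0.0821]
tcp_rot: [0.264, 0.671, 0.638, -0.271]
force: [0.9, 0.5, 1.1]
gripper_width: 1.0
finger_force: 0.0
```

Request:
move_arm([
  [0,0,0,0,0,0,0.7],
  [0,0,0,0,0,0,0.6],
  [0,0,0,0,0,0,0],
  [0,0,0,0,0,0,0],
  [0,0,0,0,0,0,0],
], newtons=80)

```text
clock: 10.58
ee_pos: [0.5834, -0.1848, 0.0833]
tcp_rot: [0.266, 0.671, 0.637, -0.271]
force: [5.2, 1.6, 5.0]
gripper_width: 0.6
finger_force: 83.0
```

Run:
```python
from h import *
s=st(); r=rot(s['tcp_rot']); print(r.as_matrix(), s['ft_torque'])
print('lift10',r.inv().apply([0,0,10]))
im=get_image('side')
for l in ['tumbler','tumbler_rim']:
    print(l,[(np.array(d['xyz']),round(d['confidence'],2)) for d in models.tip_of(l,'side')[:3]])
```

```text
10.575 [ 0.5834 -0.1848  0.0833] [ 0.2655  0.6713  0.6369 -0.2707] q [-0.4368  1.2504  0.7826  1.6058  0.0745  0.5225 -0.2068] F [5.2489 1.5505 5.0447] 0.5996895301124672 82.98797562718391
[[ 0.0422  0.9988 -0.0252]
 [ 0.7113 -0.0478 -0.7012]
 [-0.7016  0.0117 -0.7125]] [ 0.0076 -0.867   0.7309]
lift10 [-7.0159  0.1171 -7.1249]
tumbler [(array([ 0.5849, -0.1586,  0.0869]), 0.72), (array([ 0.4789, -0.004 ,  0.0223]), 0.66)]
tumbler_rim [(array([ 0.6007, -0.0823,  0.0255]), 0.88), (array([ 0.5782, -0.3054,  0.0884]), 0.78), (array([0.6588, 0.224 , 0.0285]), 0.18)]
```

Request:
move_arm([
  [-1,0,-1,0,0,0,0],
  [-3,0.05,-3,0,0,0,0],
  [-5.5,0.1,-5.6,0,0,0,0],
  [-8.5,0.15,-8.6,0,0,0,0],
  [-11.2,0.2,-11.4,0,0,0,0],
])

```text
clock: 11.35
ee_pos: [0.582, -0.1851, 0.2442]
tcp_rot: [0.264, 0.672, 0.636, -0.272]
force: [-0.2, 0.2, -3.1]
gripper_width: 0.594
finger_force: 84.0
```

Run:
```python
from h import *
s=st(); save('side','s2')
for c in ['side','scene']:
  if c=='scene': get_image(c)
  for l in ['tumbler','tumbler_rim','jaw_post']:
    print(l,[(np.array(d['xyz']),round(d['confidence'],2)) for d in models.tip_of(l,c)[:3]])
```

```text
11.35 [ 0.582  -0.1851  0.2442] [ 0.2643  0.672   0.6362 -0.2717] q [-0.4562  0.9917  0.8411  1.5427  0.148   0.7728 -0.0792] F [-0.1662  0.2096 -3.0793] 0.5942168730430435 83.99120450019836
tumbler [(array([ 0.4817, -0.0027,  0.0228]), 0.67), (array([ 0.5832, -0.1618,  0.2482]), 0.58), (array([0.4526, 0.2036, 0.0333]), 0.39)]
tumbler_rim [(array([ 0.6054, -0.0806,  0.0245]), 0.94), (array([ 0.5741, -0.3078,  0.2513]), 0.91)]
jaw_post [(array([ 0.5563,  0.2122, -0.0033]), 0.68), (array([ 0.4348, -0.2494,  0.1454]), 0.58)]
tumbler [(array([0.4811, 0.0001, 0.0241]), 0.82), (array([ 0.5832, -0.1604,  0.2451]), 0.57), (array([ 0.5384, -0.2496,  0.0018]), 0.25)]
tumbler_rim [(array([ 0.5774, -0.3051,  0.2428]), 0.77), (array([ 0.6063, -0.0863,  0.0253]), 0.69)]
jaw_post [(array([ 0.437 , -0.2478,  0.1406]), 0.83)]
```

View pics/s2.png

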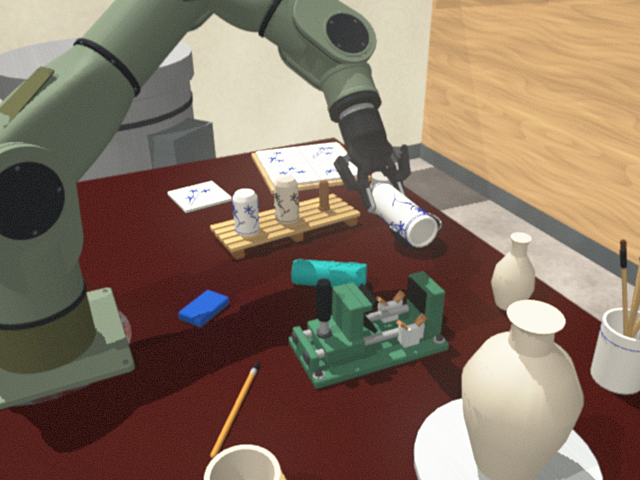

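```bash
cat >> h.py <<'E'
a_t=None
def grasp():
    r0=rot([0.2655,0.6713,0.6369,-0.2707])
    return r0.inv().apply(d/np.linalg.norm(d)), r0.inv().apply([.0004,.0268,.0017])
def inv_pose(az,rim):
    "tool pose with tumbler axis down, tool heading az(deg), rim centre at rim"
    a,f=grasp(); r0=rot([0.2655,0.6713,0.6369,-0.2707])
    r=R.from_rotvec(np.pi/2*np.array([-d[1],d[0],0])/np.linalg.norm(d))*r0
    ax=r.apply(a); assert ax[2]<-.99
    h=r.as_matrix()[:,2]; r=R.from_euler('z',np.radians(az)-np.arctan2(h[1],h[0]))*r
    foot=np.array(rim)+[0,0,.15]
    return foot-r.apply(f),r
E
python3 - <<'E'
from h import *
s=manip.sense(); r0=rot(s['tcp_rot'])
p,r=inv_pose(87,[.62,.03,.19]); print(p,r.as_matrix())
plan((np.array([.595,-.085,.325]),r0*R.from_rotvec([0,np.pi/4,0])),(p,r))
E
```

```text
[0.621  0.0317 0.3132] [[ 0.0336  0.9987  0.0373]
 [ 0.7008 -0.0502  0.7116]
 [ 0.7125  0.0022 -0.7016]]
[  1.28   0.84 -13.04   0.     7.5    0.  ]
[11.77  2.    1.28  0.05  7.51  0.02]
```

Request:
move_arm([
  [0.2,0.1,-2.6,0,1,0,0],
  [0.4,0.3,-5.2,0,2.6,0,0],
  [0.7,0.5,-8,0,4.2,0,0],
  [1,0.7,-10.5,0,5.8,0,0],
  [1.3,0.8,-13,0,7.4,0,0],
])

```text
clock: 12.38
ee_pos: [0.5948, -0.0847, 0.3261]
tcp_rot: [0.003, 0.725, 0.689, 0.004]
force: [-0.2, -0.5, -3.5]
gripper_width: 0.596
finger_force: 83.9
```

Request:
move_arm([
  [2.2,0.4,0.2,0,1.5,0,0],
  [4.5,0.8,0.5,0,3,0,0],
  [7,1.2,0.8,0,4.5,0,0],
  [9.5,1.6,1,0,6,0,0],
  [11.8,2,1.3,0,7.5,0,0],
])

```text
clock: 13.0
ee_pos: [0.621, 0.0317, 0.3117]
tcp_rot: [-0.261, 0.669, 0.637, 0.281]
force: [-0.2, 0.4, -3.8]
gripper_width: 0.597
finger_force: 83.9
```

Run:
```python
from h import *
s=st()
for az in (87,60):
  print(az);plan(inv_pose(az,[.659,.2245,.16]))
```

```text
13.0 [0.621  0.0317 0.3117] [-0.2609  0.6686  0.6373  0.2806] q [ 0.2239  0.8251  0.0197  1.275  -0.8168  1.3244  0.5179] F [-0.1635  0.3941 -3.7824] 0.5966271638057747 83.89203920960426
87
[11.82  2.86 15.92  0.05  0.06  0.03]
60
[11.78  2.93 15.88 -3.14  0.04  3.2 ]
```

Request:
move_arm([
  [2,0.5,2.5,0,0,0,0],
  [4.5,1.1,6,0,0,0,0],
  [7.5,1.8,10,0,0,0,0],
  [10,2.4,13.5,0,0,0,0],
  [11.8,2.9,15.9,0,0,0,0],
])

```text
clock: 13.62
ee_pos: [0.6597, 0.2274, 0.2814]
tcp_rot: [-0.26, 0.669, 0.638, 0.278]
force: [0.1, -0.0, -1.9]
gripper_width: 0.59
finger_force: 83.9
```

Run:
```python
from h import *
s=st(); 
for c in ['side','scene']:
  save(c,c+'3')
  for l in ['tumbler','tumbler_rim','peg_free','cup_1','rack']:
    print(l,[(np.array(d['xyz']),round(d['confidence'],2)) for d in models.tip_of(l,c)[:3]])
```

```text
13.625 [0.6597 0.2274 0.2814] [-0.26    0.6688  0.6385  0.2782] q [-0.0801  0.8803  0.0007  1.249  -0.9027  1.0958  0.3443] F [ 0.0984 -0.0386 -1.8568] 0.5902312680128347 83.94139140844345
tumbler [(array([ 0.4781, -0.0014,  0.0235]), 0.97), (array([0.6618, 0.2234, 0.3118]), 0.96)]
tumbler_rim [(array([0.6577, 0.225 , 0.1639]), 0.93), (array([ 0.6024, -0.083 ,  0.0239]), 0.78)]
peg_free [(array([0.6583, 0.2226, 0.0296]), 0.79)]
cup_1 [(array([0.5581, 0.2156, 0.0314]), 0.86), (array([0.4525, 0.2057, 0.0322]), 0.59)]
rack [(array([0.6622, 0.2243, 0.2345]), 0.73), (array([0.5577, 0.2139, 0.001 ]), 0.67)]
tumbler [(array([0.4807, 0.002 , 0.0213]), 0.83), (array([0.6575, 0.2204, 0.3083]), 0.82), (array([0.6589, 0.2291, 0.0314]), 0.72)]
tumbler_rim [(array([0.6617, 0.2233, 0.1621]), 0.75), (array([ 0.6034, -0.0854,  0.0236]), 0.74)]
peg_free [(array([0.6608, 0.2275, 0.0313]), 0.86)]
cup_1 [(array([0.5569, 0.2139, 0.0302]), 0.82), (array([0.4553, 0.2024, 0.031 ]), 0.63)]
rack [(array([0.5533, 0.2147, 0.0024]), 0.56)]
```

View pics/scene3.png

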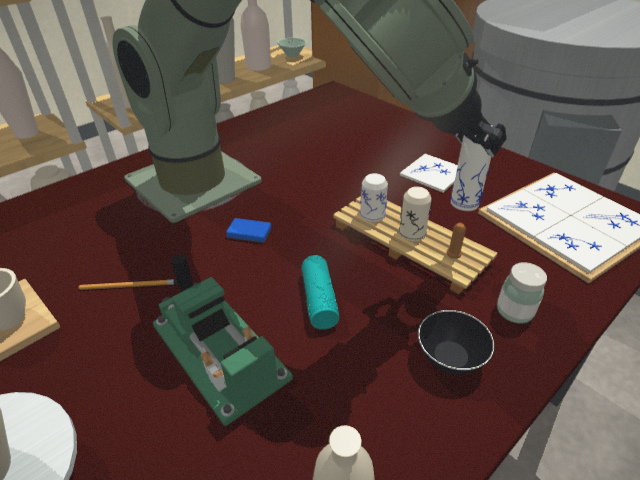

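View pics/side3.png

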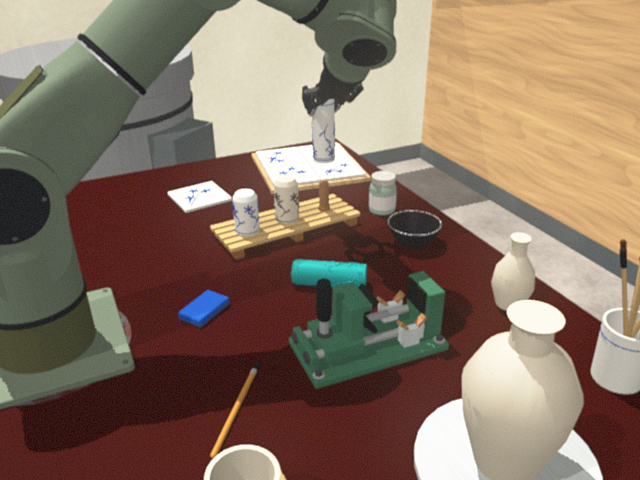

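Request:
move_arm([
  [-1.1,0,1,0,0,0,0],
  [-2.4,0,2.4,0,0,0,0],
  [-3.6,0,3.6,0,0,0,0],
  [-4.6,0,4.5,0,0,0,0],
  [-5,0,4.9,0,0,0,0],
])

```text
clock: 14.85
ee_pos: [0.6606, 0.2244, 0.2118]
tcp_rot: [-0.26, 0.669, 0.638, 0.279]
force: [-0.3, 0.2, -2.3]
gripper_width: 0.593
finger_force: 84.0
```

Request:
move_arm([
  [-0.6,0,0.6,0,0,0,0],
  [-1.3,0,1.3,0,0,0,0],
  [-2,0,2,0,0,0,0],
  [-2.6,0,2.6,0,0,0,0],
  [-3.1,0,3,0,0,0,0],
])

```text
clock: 15.48
ee_pos: [0.661, 0.2237, 0.1691]
tcp_rot: [-0.259, 0.669, 0.638, 0.279]
force: [0.1, 0.3, -2.0]
gripper_width: 0.593
finger_force: 84.0
```

Run:
```python
from h import *
s=st(); 
plan(inv_pose(87,[.659,.2245,.03]))
for c in ['side','scene']:
  im=save(c,c+'4')
  for l in ['tumbler','tumbler_rim','peg_free']:
    print(l,[(np.array(d['xyz']),round(d['confidence'],2)) for d in models.tip_of(l,c)[:3]])
  i=cv2.resize(im[120:280,230:400] if c=='side' else im[110:290,380:520],None,fx=3,fy=3); cv2.imwrite(f'pics/{c}4c.png',i[:,:,::-1])
```

```text
15.475 [0.661  0.2237 0.1691] [-0.2595  0.6689  0.6383  0.2791] q [-0.0489  1.0209 -0.0574  1.3393 -0.9696  0.9327  0.5426] F [ 0.0854  0.3435 -2.0215] 0.5932238155195058 83.98915395140648
[-0.95 -0.12  1.3   0.05  0.11  0.04]
tumbler [(array([0.6606, 0.2165, 0.1937]), 0.72), (array([ 0.4778, -0.0042,  0.0253]), 0.56)]
tumbler_rim [(array([ 0.6035, -0.0816,  0.0271]), 0.69)]
peg_free []
tumbler [(array([0.4834, 0.0003, 0.026 ]), 0.94), (array([0.6597, 0.2168, 0.1969]), 0.83)]
tumbler_rim [(array([0.6615, 0.2236, 0.0486]), 0.63), (array([ 0.604 , -0.0854,  0.0278]), 0.63)]
peg_free []
```

View pics/scene4c.png

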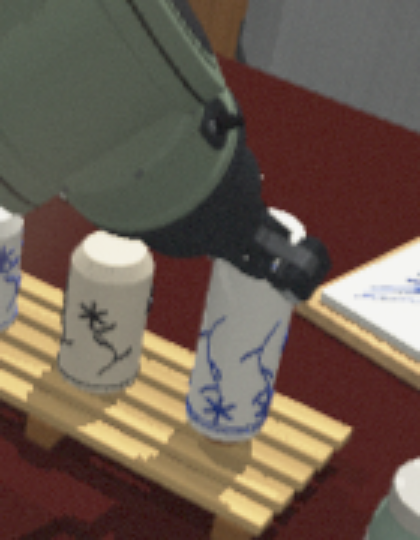

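Request:
move_arm([
  [-0.2,0,0.2,0,0,0,0],
  [-0.4,0,0.4,0,0,0,0],
  [-0.6,0,0.6,0,0,0,0],
  [-0.8,0,0.8,0,0,0,0],
  [-0.9,0,0.9,0,0,0,0],
])

```text
clock: 16.5
ee_pos: [0.6611, 0.2236, 0.1568]
tcp_rot: [-0.259, 0.669, 0.638, 0.279]
force: [0.2, 0.5, -1.8]
gripper_width: 0.594
finger_force: 84.0
```

Run:
```python
from h import *
s=st()
def proj(c,P):
    k=get_calibration(c); T=np.linalg.inv(np.array(k['cam_to_world'])); p=T[:3,:3]@P+T[:3,3]
    u=np.array(k['K'])@np.array([p[0],-p[1],-p[2]]); return u[:2]/u[2]
for c in ['side','scene']:
  im=get_image(c)
  for l in ['tumbler']:
   for m in models.masks_of(l,c)[:4]:
    px=m['pixels']; ys,xs=np.nonzero(px)
    if not 200<px.sum(): continue
    pr=proj(c,np.array([.66,.224,.09]))
    if abs(xs.mean()-pr[0])>25 or abs(ys.mean()-pr[1])>40: continue
    # midline over rows, lower 60 percent
    rows=np.unique(ys); rows=rows[(rows>rows[0]+len(rows)*.45)&(rows<rows[-1]-8)]
    L=[xs[ys==y].min() for y in rows]; Rr=[xs[ys==y].max() for y in rows]
    print(c,m['confidence'],rows[[0,-1]],'left slope',np.polyfit(rows,L,1)[0],'right',np.polyfit(rows,Rr,1)[0])
    # predicted mid/edge slope for a vertical axis and for 1deg tilts
    for dy,dx in ((0,0),(.0026*1,0),(0,.0026)):
      A=proj(c,np.array([.66,.224,.05])); B=proj(c,np.array([.66+dx*.6,.224+dy*.6,.14]))
      print('pred',dy,dx,(B-A)[0]/(B-A)[1])
  for l in ['tumbler','tumbler_rim']:
    print(l,[(np.array(d['xyz']),round(d['confidence'],2)) for d in models.tip_of(l,c)[:3]])
```

```text
16.5 [0.6611 0.2236 0.1568] [-0.2595  0.6689  0.6382  0.2791] q [-0.0458  1.0385 -0.064   1.3437 -0.9767  0.917   0.5623] F [ 0.1773  0.4549 -1.8175] 0.5938286393445591 83.98797892034054
side 0.93 [181 202] left slope 0.06267645398080145 right 0.006775832862787439
pred 0 0 0.006735774004683278
pred 0.0026 0 0.014964587683129192
pred 0 0.0026 -0.010538722240523393
tumbler [(array([0.6589, 0.2189, 0.1852]), 0.68), (array([ 0.4771, -0.002 ,  0.026 ]), 0.66)]
tumbler_rim [(array([0.6581, 0.2192, 0.0408]), 0.97), (array([ 0.6046, -0.0816,  0.0248]), 0.76), (array([0.5592, 0.2183, 0.0291]), 0.31)]
scene 0.74 [217 251] left slope -0.19187675070028062 right -0.301680672268909
pred 0 0 -0.22680111433307312
pred 0.0026 0 -0.23789668465625904
pred 0 0.0026 -0.2486741070324315
tumbler [(array([0.6569, 0.2227, 0.1863]), 0.74), (array([0.6618, 0.2187, 0.0392]), 0.73), (array([0.4791, 0.0009, 0.0243]), 0.58)]
tumbler_rim [(array([ 0.6035, -0.0872,  0.0282]), 0.98), (array([0.6621, 0.2235, 0.0391]), 0.75)]
```

Request:
move_arm([
  [-0.07,0,0.07,0,0,0,0],
  [-0.14,0,0.14,0,0,0,0],
  [-0.21,0,0.21,0,0,0,0],
  [-0.25,0,0.25,0,0,0,0],
  [-0.28,0,0.28,0,0,0,0],
])

```text
clock: 17.52
ee_pos: [0.6612, 0.2236, 0.153]
tcp_rot: [-0.259, 0.669, 0.638, 0.279]
force: [0.0, 1.3, -2.8]
gripper_width: 0.589
finger_force: 84.0
```

Request:
move_arm([
  [-0.04,0,0.04,0,0,0,0],
  [-0.08,0,0.08,0,0,0,0],
  [-0.11,0,0.11,0,0,0,0],
  [-0.14,0,0.14,0,0,0,0],
  [-0.14,0,0.14,0,0,0,0],
])

```text
clock: 18.15
ee_pos: [0.6615, 0.2242, 0.1528]
tcp_rot: [-0.26, 0.668, 0.638, 0.28]
force: [-2.9, -3.7, 15.8]
gripper_width: 0.595
finger_force: 85.1
```

Request:
move_arm([
  [0,0,0,0,0,0,0.58],
  [0,0,0,0,0,0,0.62],
  [0,0,0,0,0,0,0.66],
  [0,0,0,0,0,0,0.72],
  [0,0,0,0,0,0,0.78],
], newtons=20)

```text
clock: 18.77
ee_pos: [0.6611, 0.2236, 0.151]
tcp_rot: [-0.259, 0.669, 0.638, 0.279]
force: [-0.1, 0.4, 0.5]
gripper_width: 0.785
finger_force: 0.0
```

Run:
```python
from h import *
s=st()
for c in ['side','scene']:
  im=save(c,c+'5')
  for l in ['tumbler','tumbler_rim','cup_1']:
    print(l,[(np.array(d['xyz']),round(d['confidence'],2)) for d in models.tip_of(l,c)[:3]])
  i=cv2.resize(im[120:280,230:400] if c=='side' else im[110:290,380:520],None,fx=3,fy=3); cv2.imwrite(f'pics/{c}5c.png',i[:,:,::-1])
```

```text
18.775 [0.6611 0.2236 0.151 ] [-0.2595  0.6689  0.6383  0.2791] q [-0.0444  1.0469 -0.0672  1.3454 -0.98    0.9098  0.5715] F [-0.0929  0.4205  0.4998] 0.7854588946392874 0.0
tumbler [(array([ 0.4778, -0.0031,  0.023 ]), 0.79), (array([0.6617, 0.2151, 0.1804]), 0.72)]
tumbler_rim [(array([0.6613, 0.2217, 0.0335]), 0.91), (array([ 0.6043, -0.0821,  0.0272]), 0.56)]
cup_1 [(array([0.5621, 0.2167, 0.0289]), 0.9), (array([0.4546, 0.2031, 0.0301]), 0.84)]
tumbler [(array([ 0.4807, -0.0017,  0.0239]), 0.85), (array([0.6612, 0.2203, 0.1799]), 0.6)]
tumbler_rim [(array([ 0.6036, -0.0855,  0.0256]), 0.89), (array([0.6622, 0.223 , 0.0314]), 0.84)]
cup_1 [(array([ 0.4366, -0.2483,  0.1401]), 0.69), (array([0.4521, 0.2049, 0.0296]), 0.57), (array([0.5595, 0.2196, 0.0287]), 0.55)]
```

View pics/scene5c.png

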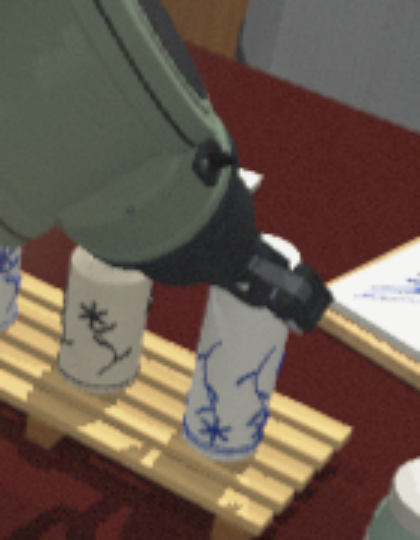

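Tumbler is standing on the rack (crop ~ (225,450)), rim flat, fingers open around its top. Retreat back along the tool axis.

Request:
move_arm([
  [0,0,-1,0,0,0,0.78],
  [0,0,-2.5,0,0,0,0.78],
  [0,0,-5,0,0,0,0.78],
  [0,0,-8,0,0,0,0.78],
  [0,0,-12,0,0,0,0.78],
])

```text
clock: 19.8
ee_pos: [0.6558, 0.138, 0.2374]
tcp_rot: [-0.259, 0.669, 0.638, 0.279]
force: [0.2, -0.5, 0.6]
gripper_width: 0.783
finger_force: 0.0
```

Request:
move_arm([
  [1,0,-2,0,0,0,0.78],
  [3,0,-5,0,0,0,0.78],
  [4,0,-8,0,0,0,0.78],
  [5,0,-8,0,0,0,0.78],
  [5,0,-8,0,0,0,0.78],
])

```text
clock: 20.42
ee_pos: [0.6539, 0.119, 0.3285]
tcp_rot: [-0.26, 0.669, 0.639, 0.279]
force: [-0.3, -0.4, 0.0]
gripper_width: 0.778
finger_force: 0.0
```

Run:
```python
from h import *
s=st()
for c in ['side','scene']:
  im=save(c,c+'6')
  for l in ['tumbler','tumbler_rim','cup_1','jaw_post']:
    print(l,[(np.array(d['xyz']),round(d['confidence'],2)) for d in models.tip_of(l,c)[:3]])
```

```text
20.425 [0.6539 0.119  0.3285] [-0.2595  0.6685  0.6385  0.2793] q [ 0.0801  0.8335  0.0191  1.1851 -0.84    1.2855  0.3657] F [-0.2957 -0.3743  0.0276] 0.7779275582973301 0.0
tumbler [(array([ 0.4792, -0.0012,  0.0245]), 0.76), (array([ 0.4366, -0.2504,  0.1453]), 0.23)]
tumbler_rim [(array([0.6618, 0.2213, 0.0344]), 0.93), (array([ 0.6029, -0.0845,  0.0268]), 0.6)]
cup_1 [(array([0.4544, 0.2029, 0.0306]), 0.68), (array([0.5616, 0.2175, 0.0302]), 0.6)]
jaw_post [(array([ 0.4361, -0.2503,  0.146 ]), 0.7), (array([0.5563, 0.2155, 0.0006]), 0.66)]
tumbler [(array([0.4781, 0.0005, 0.0231]), 0.9), (array([0.6601, 0.2188, 0.1759]), 0.79)]
tumbler_rim [(array([0.6639, 0.2229, 0.0318]), 0.84), (array([ 0.6054, -0.0856,  0.0279]), 0.73)]
cup_1 [(array([0.5592, 0.2174, 0.027 ]), 0.87), (array([0.453 , 0.2029, 0.0284]), 0.74)]
jaw_post [(array([ 0.4359, -0.2481,  0.1389]), 0.76), (array([0.4533, 0.2015, 0.0275]), 0.19)]
```

View pics/scene6.png

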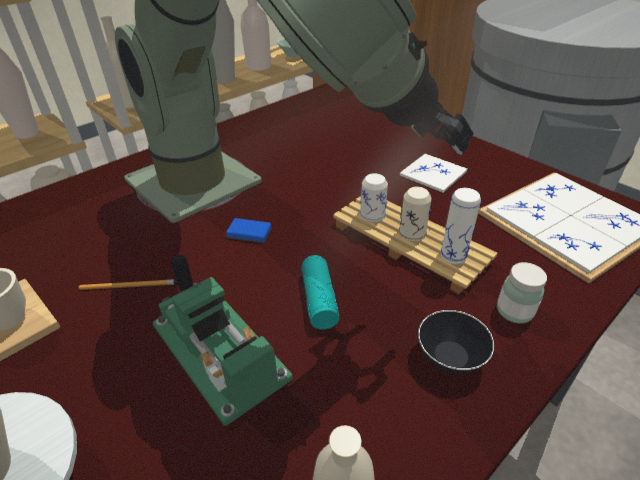

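The tumbler stands upright on the rack at about (460,225), the other cups are unmoved, the vise is open and the arm is clear.

```bash
python3 -c "
from rig import job
print(job.sign_off())"
```

```text
the job is handed in; nothing more can be done
None
```

The job is handed in: the tumbler stands upside down over the free peg with the gripper clear of it, the vise jaw is open about 5 cm, and both other cups are where they were; sign-off returned no verdict.

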